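# Set the length stop on the cutting rail

### The job

Set the length stop: with closed fingertips press the green spring pad in the middle of the black slider to free its brake and, keeping it pressed, push the slider along the rail until it rests against the red stop with the white stripe. Then let the pad come up so that the slider locks there. Do not grip or force the slider, and leave everything else on the bench where it is.

Things in the scene. Friction and masses are not known exactly. Their poses are not given: they have to be found in the camera images.
- rail: aluminium rail fixed to the bench, 60 wide (its x) x 620 long (its y) x 20 high; origin at the centre of its underside, on the bench. The slider and both stops ride on top of it. Yellow scale strip along its -x edge.
- slider (a joint): position of the black slider along the rail, m: 0 at the rail's middle, growing towards rail +y. Pad up: a spring wedge brake holds it against about 18 N. Pad down: it slides with 1 to 2 N. Moving it with the pad up, or letting the pad up part-way, is wrong; so is over 45 N of contact on slider and pad together.
- slider_mid (a point): point fixed to the slider, 50 mm above the bench: the centre of the raised green pad's top; axes as the rail's. Slider 84 (rail x) x 90 (rail y) mm, top 55 mm above the bench: two end ridges, each 17 mm thick in y, with a 56 mm gap between them, filled by the pad; the gap is open towards +-x.
- pad (a joint): how far the green pad is pressed down, m: about 0 up, 0.010 fully down. Pad 62 (rail x) x 54 (rail y) mm, flat top 50 mm above the bench when up, 5 mm below the ridges. About 7.5 N to begin, 11 N at full travel; brake free from 2 mm. A fingertip pressing on it carries the slider along by friction or by pushing a ridge from inside.
- stop_red: red stop with a white stripe on top, clamped immovably across the rail, at either end: 76 (rail x) x 30 (rail y) mm, top 51 mm above the bench, a steel screw head 6 mm higher. Origin on the bench under its centre, axes as the rail's. The slider touches it when slider_mid is 60 mm away along the rail.
- stop_grey: plain grey stop of the same shape, clamped on the other side of the slider. Not the one wanted.
- offcut: wood offcut 45 x 160 x 27 mm lying in front of the rail; origin under its centre. Bystander.
- screwdriver: orange screwdriver lying behind the rail. Bystander.
- tape: yellow tape measure 66 x 34 x 62 mm standing behind the rail; origin under its centre. Bystander.
- spray: spray can, 52 mm across, 160 mm high; origin under its centre. Bystander.
- glue: glue bottle, 52 mm across, 150 mm high; origin under its centre. Bystander.
- square: try square with dark wooden stock 110 mm and steel blade, lying flat. Bystander.
- wrench: steel wrench lying flat behind the rail. Bystander.

How it is judged:
By the outcome, as a careful person would: the job done as asked, in the order asked, and still so for the second after the job is handed in, with the robot touching nothing.
It also fails if it takes over 38 s, if anything falls off the work surface, if the arm or the gripper's body presses on something with over 40 N, if the wrist force passes 120 N, or if a joint passes its speed limit or range.

### The arm

A 7-joint arm with a two-finger parallel gripper is mounted at the origin on the work surface. World frame = base frame: x ahead of the robot, y to its left, z up, the work surface at z = 0. Lengths are in m, angles in rad, forces in N, time in s.
With the tool pointing down it reaches from about 0.425 to 0.875 m from the base axis. Payload 4.7 kg.
Tool frame: the origin (TCP) lies at the very end of the fingers, on their centre line; the grasp point (between the pads) lies 19 mm behind it; z points along the fingers, y is the line along which they close (so a half turn about z gives the same grasp; the last joint's range is limited). The gripper opens to 87 mm and grips with 3 to 60 N. Pads are 19 mm wide; open, the fingers measure 117 mm over their backs; the gripper's body (75 mm by 190 mm) begins 51 mm behind the grasp point.
Start: joints at [-1.121, 0.321, -0.07, 1.45, 0.023, 1.371, -0.057], TCP at [0.274, 0.589, 0.188] pointing down, gripper open.
Joint ranges: [-2.86, 2.86], [-0.3, 2.09], [-1.38, 1.24], [0.06, 2.45], [-1.56, 4.7], [0.09, 2.05], [-2.69, 2.69]. Speed limits (rad/s): [2.57, 2.57, 3.14, 3.14, 3.14, 3.14, 3.14].

### API

Orientations are given as a unit quaternion [x, y, z, w].
In Python, from workcell import get_state, snapshot, job_done gives the robot as it stands.
- The arm moves only by the shell command python3 -m handwheel 'ROWS' [FORCE]. ROWS is JSON, a list that holds one entry, the list of rows, each a list of 7 numbers: the closure in counts, from 0 (fully open) to 255 (shut), then the shift along the world's x, y, z in m, then the turn, a rotation vector about the world's x, y, z in degrees. A call has 1 to 20 rows; each row shifts and turns the commanded pose from where the row before left it; what a row does not reach is not made up. A row lasts 1/10 s, in which the tool goes at most 50 mm and 8.59 degrees, less where a joint would pass 70% of its speed; a pose out of reach is approached as far as the arm can. A call is refused whole if a number of a shift passes 0.05 or a number of a turn 8.59, either way. A call with a gripper value outside its range is refused whole. The fingers move at their own pace and stop on an object; FORCE is the grip in N (left out, the last holds). Time passes only in rows, so rows that do not move let the fingers close. It gives the time, the measured TCP pose, the force, the opening and the grip force at its end, in the units of the state.
- get_state(): the state, without advancing time (a new reading comes with each control period).
- snapshot(name): name is "scene" or "top"; returns a dict with "image" (384x512x3 uint8, red, green, blue), "depth" (384x512 float32, m along the optical axis (not along the pixel's ray), 0 where there is no reading), "K" (3x3 intrinsics, pixels), "rvec" (rotation vector, rad) and "tvec" (3), from world to camera coordinates, as OpenCV has them. Camera axes: x right, y down, z forward; pixel columns grow to the right and rows downward; lengths in m; the calibration is good to about 2 mm. A picture is of the moment at which its call begins.
- job_done(): hands the job in; it is judged then, once.
The state is a dict: "t": time; "joints": joint angles; "dq": joint speeds; "joint_efforts": joint torques, N m; "eef_pos": TCP position; "eef_rot": TCP orientation; "ft_force": force on the tool from outside, world axes, zero at the start; "wrist_torque": the same for the moment, N m; "gripper_width": finger opening in m; "grasp_force": force on a finger pad.
Only numpy, scipy, OpenCV 4.12 (cv2) and the standard library are available. Lean on these libraries where they do the work, as an engineer would, in place of code of your own. Each camera call takes 0.05 s, during which the arm holds its last target. There are 200 camera calls.

## Working session

There is one attempt and no reset: what is moved stays moved. The work goes in short steps, Python scripts to look and compute and a shell command to move; the robot and the scene stay as the last step left them, time stands still between calls to the robot, and variables do not carry over. Pictures are saved under pics/ and viewed, at most 10 in all, crops included, and the job is handed in when it is done.

```bash
mkdir -p pics
cat > h.py <<'E'
import numpy as np, cv2
from workcell import get_state, snapshot, job_done
def world(s):
    d=s["depth"];K=s["K"];R=cv2.Rodrigues(np.array(s["rvec"],float))[0];t=np.array(s["tvec"],float).ravel()
    v,u=np.mgrid[:d.shape[0],:d.shape[1]]
    c=np.stack([(u-K[0][2])/K[0][0]*d,(v-K[1][2])/K[1][1]*d,d],-1)
    return (c-t)@R   # R^T (c-t)
E
python3 - <<'E'
from h import *
for n in("scene","top"):
    s=snapshot(n); cv2.imwrite(f"pics/{n}0.png",s["image"][:,:,::-1]); np.savez(f"{n}0.npz",**s)
st=get_state();print({k:np.round(v,3) for k,v in st.items()})
E
```

```text
{'t': np.float64(0.1), 'joints': array([-1.121,  0.322, -0.07 ,  1.452,  0.023,  1.371, -0.057]), 'dq': array([-0.   , -0.002,  0.   , -0.002,  0.001,  0.002, -0.002]), 'joint_efforts': array([-0.0000e+00, -4.9257e+01, -4.0600e-01, -3.1340e+01, -6.4000e-02,
        4.0000e-02,  0.0000e+00]), 'eef_pos': array([0.274, 0.589, 0.187]), 'eef_rot': array([ 0.216,  0.976, -0.001, -0.   ]), 'ft_force': array([0.768, 0.056, 0.346]), 'wrist_torque': array([ 0.003, -0.038, -0.01 ]), 'grasp_force': np.float64(0.0), 'gripper_width': np.float64(0.087)}
```

View pics/top0.png

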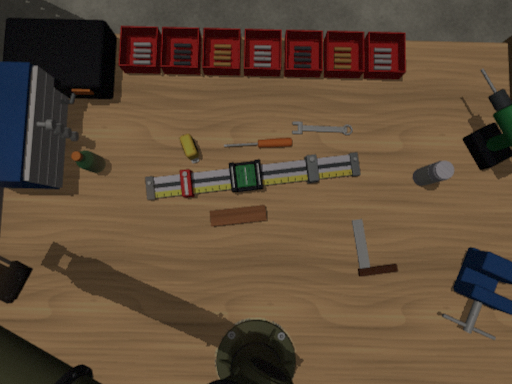

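View pics/scene0.png

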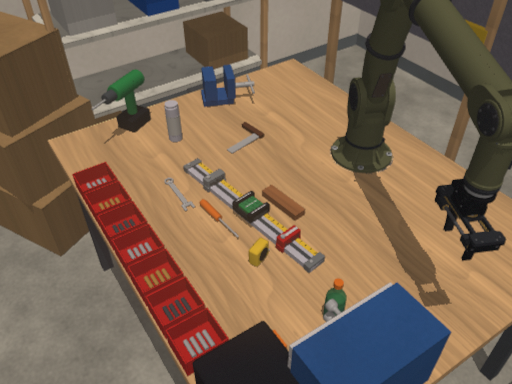

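The top view shows the slider and its green pad at (246,177), the red stop at (187,183), and the grey stop at (312,168). The tape measure is at (188,146) and the offcut at (238,216).

Run:
```python
from h import *
s=dict(np.load("top0.npz"));W=world(s);im=s["image"].astype(int)
r,g,b=im[...,0],im[...,1],im[...,2]
roi=np.zeros(r.shape,bool);roi[140:205,135:370]=1
hsv=cv2.cvtColor(s["image"],cv2.COLOR_RGB2HSV).astype(int)
def rep(n,m):
    P=W[m&(s["depth"]>0)];print(n,len(P),np.round(np.median(P,0),4),np.round(P.min(0),3),np.round(P.max(0),3));return P
# rail: points 15..25mm high
z=W[...,2]
rail=rep("rail",roi&(z>.014)&(z<.026)&(np.arange(384)[:,None]>148))
rect=cv2.minAreaRect((rail[:,:2]*1000).astype(np.float32));print(rect)
c,S,V=cv2.SVDecomp((rail[:,:2]-rail[:,:2].mean(0)));print(V[0])
box=np.zeros_like(roi);box[160:195,228:266]=1
pad=rep("green",box&(g>r+25)&(g>b+10)&(z>.04))
box2=np.zeros_like(roi);box2[165:200,175:200]=1
red=rep("red",box2&(r>g+60)&(z>.03))
sl=rep("slider all",box&(z>.035))
for n,P in(("pad",pad),("red",red),("sl",sl)): print(n,cv2.minAreaRect((P[:,:2]*1000).astype(np.float32)))
```

```text
rail 3050 [ 0.5184 -0.0215  0.0216] [ 0.442 -0.293  0.014] [0.595 0.327 0.026]
((545.8259887695312, 20.467742919921875), (137.97808837890625, 620.7435302734375), 7.343996524810791)
[ 0.13963407 -0.99020317]
green 369 [0.5156 0.0367 0.0515] [0.486 0.01  0.04 ] [0.548 0.065 0.058]
red 150 [0.4923 0.2028 0.0519] [0.454 0.189 0.045] [0.528 0.223 0.06 ]
slider all 871 [0.5148 0.0368 0.0527] [ 0.469 -0.013  0.035] [0.561 0.085 0.064]
pad ((517.2246704101562, 37.68882751464844), (61.78951644897461, 53.73053741455078), 2.348341464996338)
red ((492.0828552246094, 205.97763061523438), (74.12562561035156, 28.787311553955078), 8.794557571411133)
sl ((515.6212158203125, 37.03749084472656), (83.57897186279297, 89.90327453613281), 8.22208023071289)
```

```bash
python3 -m handwheel '[[[255,0.015,-0.0345,-0.005,0,0,2.06],[255,0.015,-0.0345,-0.005,0,0,2.06],[255,0.015,-0.0345,-0.005,0,0,2.06],[255,0.015,-0.0345,-0.005,0,0,2.06],[255,0.015,-0.0345,-0.005,0,0,2.06],[255,0.015,-0.0345,-0.005,0,0,2.06],[255,0.015,-0.0345,-0.005,0,0,2.06],[255,0.015,-0.0345,-0.005,0,0,2.06],[255,0.015,-0.0345,-0.005,0,0,2.06],[255,0.015,-0.0345,-0.005,0,0,2.06],[255,0.015,-0.0345,-0.005,0,0,2.06],[255,0.015,-0.0345,-0.005,0,0,2.06],[255,0.015,-0.0345,-0.005,0,0,2.06],[255,0.015,-0.0345,-0.005,0,0,2.06],[255,0.015,-0.0345,-0.005,0,0,2.06],[255,0.015,-0.0345,-0.005,0,0,2.06],[255,0,0,0,0,0,0],[255,0,0,0,0,0,0]]]' 20
python3 - <<'E'
from h import *
s=snapshot("scene"); cv2.imwrite("pics/s1.png",cv2.resize(s["image"][140:290,150:350,::-1],(800,600),interpolation=cv2.INTER_CUBIC))
st=get_state();print({k:np.round(v,3) for k,v in st.items()})
E
```

```text
t: 1.9
eef_pos: [0.5141, 0.0365, 0.1072]
eef_rot: [-0.068, 0.998, 0.0, -0.001]
ft_force: [-0.5, -0.1, 0.3]
gripper_width: 0.0005
grasp_force: 0.0
{'t': np.float64(1.95), 'joints': array([-0.477,  0.091,  0.373,  1.897, -0.037,  1.161,  1.619]), 'dq': array([-0.016, -0.007, -0.019, -0.   ,  0.001, -0.   ,  0.002]), 'joint_efforts': array([ 1.0600e+00, -3.1708e+01,  2.0490e+00, -2.9224e+01,  1.8900e-01,
        6.5000e-02,  1.2000e-02]), 'eef_pos': array([0.514, 0.038, 0.107]), 'eef_rot': array([-0.07 ,  0.998,  0.   , -0.   ]), 'ft_force': array([0.862, 0.734, 0.428]), 'wrist_torque': array([0.055, 0.052, 0.002]), 'grasp_force': np.float64(0.0), 'gripper_width': np.float64(0.0)}
```

View pics/s1.png

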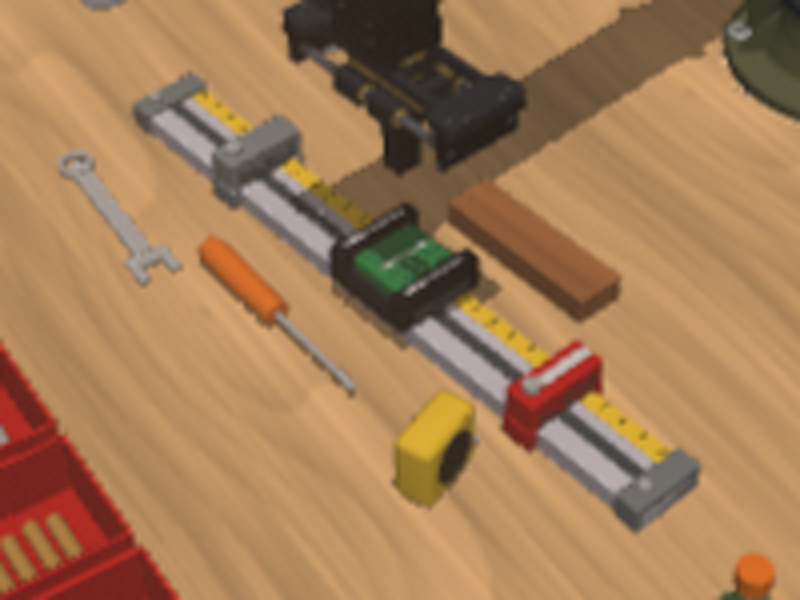

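The closed fingertips hang above the pad, at about (400,165) in the crop, with the pad at (405,260). The way from the slider to the red stop at (555,390) is clear. Next I come down to just above the pad.

```bash
python3 -m handwheel '[[[255,0,0,-0.015,0,0,0],[255,0,0,-0.015,0,0,0],[255,0,0,-0.01,0,0,0],[255,0,0,-0.007,0,0,0],[255,0,0,-0.003,0,0,0],[255,0,0,0,0,0,0]]]'
python3 -m handwheel '[[[255,0,0,-0.003,0,0,0],[255,0,0,-0.003,0,0,0],[255,0,0,-0.003,0,0,0],[255,0,0,0,0,0,0],[255,0,0,0,0,0,0]]]'
```

```text
t: 2.55
eef_pos: [0.5143, 0.0376, 0.0576]
eef_rot: [-0.07, 0.998, 0.0, -0.0]
ft_force: [-0.0, 0.2, 0.5]
gripper_width: 0.0005
grasp_force: 0.0
t: 3.05
eef_pos: [0.5144, 0.0372, 0.0486]
eef_rot: [-0.07, 0.998, 0.0, -0.0]
ft_force: [0.3, 0.5, 0.4]
gripper_width: 0.0002
grasp_force: 0.0
```

```bash
python3 -m handwheel '[[[255,0,0,-0.002,0,0,0],[255,0,0,-0.001,0,0,0],[255,0,0,0,0,0,0],[255,0,0,0,0,0,0]]]'
python3 -m handwheel '[[[255,0,0,-0.002,0,0,0],[255,0,0,0,0,0,0],[255,0,0,0,0,0,0]]]'
```

```text
t: 3.45
eef_pos: [0.5144, 0.0372, 0.0457]
eef_rot: [-0.07, 0.998, 0.0, -0.0]
ft_force: [-0.2, 0.3, -0.8]
gripper_width: 0.0003
grasp_force: 0.0
t: 3.75
eef_pos: [0.5144, 0.0372, 0.0436]
eef_rot: [-0.07, 0.998, 0.0, -0.0]
ft_force: [-0.0, -0.1, 0.1]
gripper_width: 0.0004
grasp_force: 0.0
```

No contact force yet, where the pad top should already be pressed. I'll look before going on.

Run:
```python
from h import *
s=snapshot("scene"); cv2.imwrite("pics/s2.png",cv2.resize(s["image"][150:240,190:310,::-1],(800,600),interpolation=cv2.INTER_CUBIC))
K=s["K"]
for p in([.5144,.0372,.0436],[.5156,.037,.05]):
    print(cv2.projectPoints(np.array([p]),np.array(s["rvec"],float),np.array(s["tvec"],float),np.array(K,float),None)[0].ravel())
W=world(s);im=s["image"].astype(int);m=(im[...,1]>im[...,0]+25)&(im[...,1]>im[...,2]+10)
m[:190]=0;m[225:]=0;m[:,:230]=0;m[:,275:]=0
P=W[m];print(len(P),np.median(P,0),P.min(0),P.max(0))
```

```text
[250.46528925 204.40868535]
[250.09102717 203.06788167]
107 [0.53418418 0.05074193 0.04946777] [0.48496423 0.01297705 0.04194296] [0.54981538 0.06800707 0.05677359]
```

View pics/s2.png

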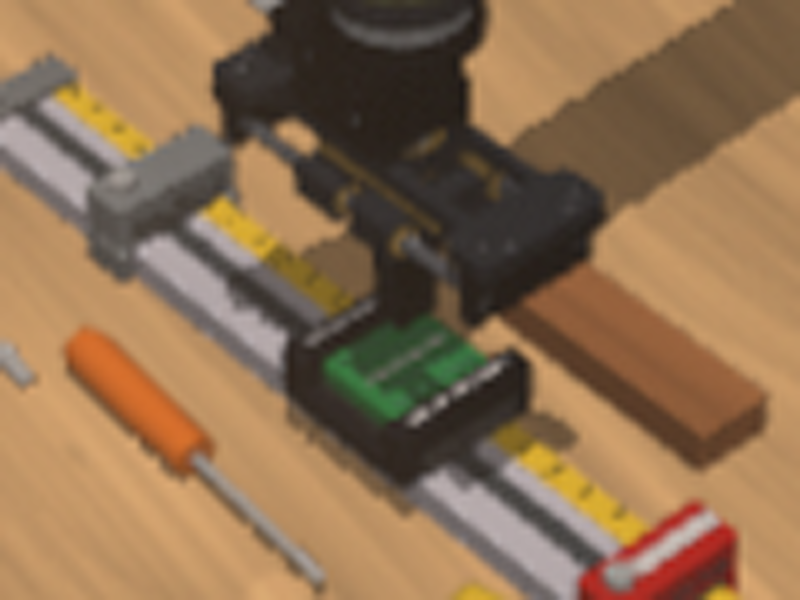

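The finger's lower end shows at about crop (400,315), which is above the expected tip pixel at crop (403,363). I'll measure it with depth.

Run:
```python
from h import *
s=snapshot("scene");W=world(s);im=s["image"]
for u in(248,251,254):
  for v in range(184,212,2): print(u,v,im[v,u],np.round(W[v,u],3))
```

```text
248 184 [55 48 45] [0.544 0.073 0.171]
248 186 [76 62 43] [0.545 0.073 0.164]
248 188 [55 46 37] [0.546 0.075 0.158]
248 190 [46 38 32] [0.523 0.037 0.11 ]
248 192 [45 37 31] [0.524 0.039 0.103]
248 194 [45 38 32] [0.524 0.038 0.094]
248 196 [44 37 31] [0.522 0.035 0.082]
248 198 [46 53 38] [0.503 0.005 0.041]
248 200 [49 75 45] [0.514 0.023 0.051]
248 202 [53 73 49] [0.519 0.03  0.051]
248 204 [71 87 64] [0.523 0.036 0.049]
248 206 [67 86 62] [0.528 0.044 0.049]
248 208 [55 89 55] [0.532 0.051 0.048]
248 210 [ 60 119  66] [0.538 0.06  0.05 ]
251 184 [107  86  54] [0.536 0.077 0.17 ]
251 186 [93 89 88] [0.537 0.078 0.164]
251 188 [56 50 47] [0.54  0.082 0.16 ]
251 190 [41 34 27] [0.523 0.055 0.123]
251 192 [41 34 25] [0.521 0.051 0.111]
251 194 [43 35 28] [0.519 0.049 0.1  ]
251 196 [41 34 27] [0.518 0.047 0.089]
251 198 [44 49 34] [0.518 0.047 0.081]
251 200 [52 72 48] [0.508 0.031 0.055]
251 202 [70 85 64] [0.511 0.036 0.051]
251 204 [66 85 61] [0.515 0.041 0.048]
251 206 [52 72 49] [0.523 0.053 0.054]
251 208 [50 74 46] [0.527 0.059 0.052]
251 210 [57 99 61] [0.53  0.064 0.049]
254 184 [68 56 39] [0.523 0.072 0.16 ]
254 186 [47 40 36] [0.521 0.069 0.149]
254 188 [85 81 80] [0.535 0.09  0.164]
254 190 [59 53 50] [0.536 0.092 0.157]
254 192 [44 36 29] [0.506 0.045 0.099]
254 194 [44 36 29] [0.507 0.047 0.093]
254 196 [53 47 34] [0.506 0.045 0.082]
254 198 [49 74 46] [0.495 0.028 0.054]
254 200 [69 85 63] [0.496 0.03  0.048]
254 202 [65 84 59] [0.503 0.04  0.051]
254 204 [57 93 59] [0.505 0.044 0.046]
254 206 [51 86 51] [0.515 0.058 0.053]
254 208 [51 74 47] [0.519 0.064 0.052]
254 210 [72 66 62] [0.525 0.074 0.054]
```

The fingertip sits at about z 0.08 although the reported TCP z is 0.044, so the tip is roughly 36 mm higher than reported. The xy position agrees with the reading. I'll descend by force, in small steps near the pad.

```bash
python3 -m handwheel '[[[255,0,0,-0.007,0,0,0],[255,0,0,-0.007,0,0,0],[255,0,0,-0.004,0,0,0],[255,0,0,-0.002,0,0,0],[255,0,0,0,0,0,0]]]'
python3 -m handwheel '[[[255,0,0,-0.002,0,0,0],[255,0,0,-0.002,0,0,0],[255,0,0,0,0,0,0]]]'
python3 - <<'E'
from h import *
s=snapshot("scene");W=world(s);im=s["image"]
for u in(249,252):
  for v in range(194,208): print(u,v,im[v,u],np.round(W[v,u],3))
E
```

```text
t: 4.35
eef_pos: [0.5141, 0.0371, 0.0232]
eef_rot: [-0.07, 0.998, -0.0, -0.0]
ft_force: [0.4, 0.2, -0.2]
gripper_width: 0.0004
grasp_force: 0.0
t: 4.65
eef_pos: [0.5143, 0.0373, 0.0195]
eef_rot: [-0.07, 0.998, 0.0, -0.0]
ft_force: [-0.3, -0.2, -0.3]
gripper_width: -0.0001
grasp_force: 0.0
249 194 [71 58 41] [0.543 0.075 0.133]
249 195 [44 37 32] [0.543 0.075 0.129]
249 196 [44 36 30] [0.521 0.04  0.086]
249 197 [42 34 28] [0.525 0.047 0.089]
249 198 [45 37 31] [0.521 0.04  0.078]
249 199 [44 37 30] [0.522 0.042 0.075]
249 200 [45 36 31] [0.525 0.045 0.075]
249 201 [44 36 30] [0.522 0.041 0.066]
249 202 [45 36 30] [0.524 0.043 0.064]
249 203 [50 46 38] [0.523 0.042 0.058]
249 204 [70 72 61] [0.521 0.039 0.05 ]
249 205 [77 87 70] [0.525 0.045 0.052]
249 206 [49 75 46] [0.528 0.049 0.053]
249 207 [53 73 49] [0.527 0.048 0.048]
252 194 [71 66 64] [0.54  0.086 0.139]
252 195 [48 41 37] [0.518 0.052 0.098]
252 196 [43 34 28] [0.518 0.053 0.094]
252 197 [42 35 29] [0.518 0.053 0.09 ]
252 198 [41 34 27] [0.517 0.051 0.084]
252 199 [43 33 28] [0.515 0.048 0.076]
252 200 [41 33 26] [0.515 0.048 0.072]
252 201 [42 34 28] [0.514 0.046 0.065]
252 202 [43 38 29] [0.514 0.045 0.06 ]
252 203 [43 49 32] [0.516 0.049 0.06 ]
252 204 [46 65 40] [0.514 0.046 0.052]
252 205 [51 73 48] [0.515 0.047 0.05 ]
252 206 [51 72 48] [0.518 0.052 0.051]
252 207 [49 75 46] [0.52  0.055 0.049]
```

```bash
python3 -m handwheel '[[[255,0,0,-0.003,0,0,0],[255,0,0,-0.002,0,0,0],[255,0,0,0,0,0,0],[255,0,0,0,0,0,0]]]'
python3 -m handwheel '[[[255,0,0,-0.002,0,0,0],[255,0,0,0,0,0,0],[255,0,0,0,0,0,0]]]'
```

```text
t: 5.1
eef_pos: [0.5147, 0.0373, 0.0155]
eef_rot: [-0.07, 0.998, 0.0, 0.0]
ft_force: [-2.2, -0.4, 7.3]
gripper_width: 0.0003
grasp_force: 3.3
t: 5.4
eef_pos: [0.5147, 0.0373, 0.0137]
eef_rot: [-0.07, 0.998, 0.0, 0.0]
ft_force: [-2.8, -1.0, 8.3]
gripper_width: 0.0006
grasp_force: 4.1
```

Contact is made and the force matches the pad spring. I'll press on to about 6 mm of travel.

```bash
python3 -m handwheel '[[[255,0,0,-0.002,0,0,0],[255,0,0,-0.002,0,0,0],[255,0,0,0,0,0,0],[255,0,0,0,0,0,0]]]'
```

```text
t: 5.8
eef_pos: [0.5147, 0.0373, 0.0099]
eef_rot: [-0.07, 0.998, 0.0, 0.0]
ft_force: [-3.2, -0.4, 9.8]
gripper_width: 0.0005
grasp_force: 4.9
```

```bash
python3 -m handwheel '[[[255,-0.0003,0.002,0,0,0,0],[255,-0.0006,0.004,0,0,0,0],[255,-0.0006,0.004,0,0,0,0],[255,-0.0006,0.004,0,0,0,0],[255,-0.0006,0.004,0,0,0,0],[255,-0.0003,0.002,0,0,0,0],[255,0,0,0,0,0,0]]]'
python3 - <<'E'
from h import *
s=snapshot("top");W=world(s);np.savez("top1.npz",**s);im=s["image"].astype(int);z=W[...,2]
cv2.imwrite("pics/t1.png",cv2.resize(s["image"][140:210,150:330,::-1],(800,311),interpolation=cv2.INTER_CUBIC))
E
```

```text
t: 6.5
eef_pos: [0.5119, 0.0576, 0.01]
eef_rot: [-0.07, 0.998, 0.0, 0.0]
ft_force: [-3.1, 0.0, 9.6]
gripper_width: 0.0006
grasp_force: 4.9
```

View pics/t1.png

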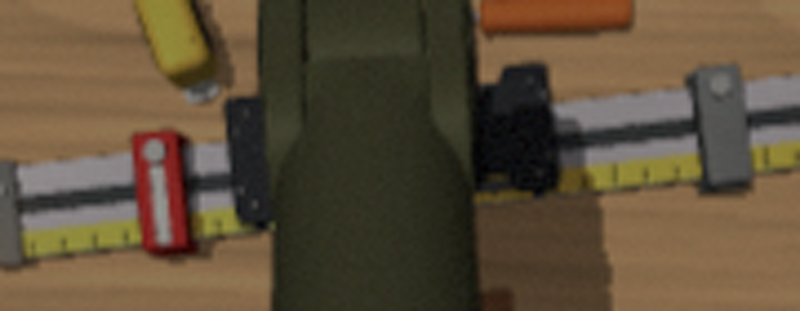

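The top view is blocked by the arm, so I'll measure with the scene camera.

```bash
cat >> h.py <<'E'
C=np.array([.5156,.037]);U=np.array([-.138,.990]);N=np.array([.990,.138])
def meas(s):
    W=world(s);im=s["image"].astype(int);y=(W[...,:2]-C)@U;x=(W[...,:2]-C)@N;z=W[...,2]
    r,g,b=im[...,0],im[...,1],im[...,2];ok=(abs(x)<.05)&(s["depth"]>0)
    gr=ok&(g>r+18)&(g>b+8)&(z>.025)&(z<.06); rd=ok&(r>g+60)&(z>.03)&(z<.06)&(y>.1)
    dk=ok&(im.max(-1)<75)&(z>.047)&(z<.06)&(abs(x)<.045)&(x>-.01)&(y>-.06)&(y<.2)
    q=lambda m,v:np.round(np.percentile(v[m],[2,50,98]),4)
    print("pad y",q(gr,y),"z",q(gr,z),"red y",q(rd,y),"dark y",q(dk,y))
E
python3 - <<'E'
from h import *
meas(dict(np.load("scene0.npz")));meas(snapshot("scene"))
E
```

```text
pad y [-0.0282  0.0024  0.0271] z [0.0436 0.0495 0.0553] red y [0.1603 0.1819 0.1909] dark y [-0.0367  0.0323  0.0501]
pad y [-0.4281  0.0278  0.0423] z [0.0348 0.0444 0.0533] red y [0.1605 0.182  0.1908] dark y [-0.0162  0.0297  0.0719]
```

The slider follows at about +21 mm, and roughly 90 mm remain.

```bash
python3 -m handwheel '[[[255,-0.0003,0.002,0,0,0,0],[255,-0.0006,0.004,0,0,0,0],[255,-0.0006,0.004,0,0,0,0],[255,-0.0006,0.004,0,0,0,0],[255,-0.0006,0.004,0,0,0,0],[255,-0.0006,0.004,0,0,0,0],[255,-0.0006,0.004,0,0,0,0],[255,-0.0006,0.004,0,0,0,0],[255,-0.0006,0.004,0,0,0,0],[255,-0.0006,0.004,0,0,0,0],[255,-0.0006,0.004,0,0,0,0],[255,-0.0006,0.004,0,0,0,0],[255,-0.0006,0.004,0,0,0,0],[255,-0.0006,0.004,0,0,0,0],[255,-0.0006,0.004,0,0,0,0],[255,-0.0006,0.004,0,0,0,0],[255,-0.0006,0.004,0,0,0,0],[255,-0.0006,0.004,0,0,0,0],[255,-0.0006,0.004,0,0,0,0],[255,-0.0003,0.002,0,0,0,0]]]'
python3 - <<'E'
from h import *
meas(snapshot("scene"))
E
```

```text
t: 8.6
eef_pos: [0.5012, 0.1337, 0.0103]
eef_rot: [-0.07, 0.998, 0.0, 0.001]
ft_force: [-2.0, -1.1, 9.0]
gripper_width: 0.0004
grasp_force: 4.8
pad y [-0.6869  0.1058  0.1216] z [0.0355 0.0439 0.0578] red y [0.16   0.1834 0.1907] dark y [0.0572 0.1061 0.1478]
```

```bash
python3 -m handwheel '[[[255,-0.0003,0.002,0,0,0,0],[255,-0.0003,0.002,0,0,0,0],[255,-0.0003,0.002,0,0,0,0],[255,-0.0003,0.002,0,0,0,0],[255,-0.0003,0.002,0,0,0,0],[255,0,0,0,0,0,0]]]'
python3 -m handwheel '[[[255,-0.0001,0.001,0,0,0,0],[255,-0.0001,0.001,0,0,0,0],[255,0,0,0,0,0,0]]]'
python3 -m handwheel '[[[255,-0.0001,0.001,0,0,0,0],[255,-0.0001,0.001,0,0,0,0],[255,0,0,0,0,0,0]]]'
python3 - <<'E'
from h import *
meas(snapshot("scene"))
E
```

```text
t: 9.25
eef_pos: [0.4997, 0.1438, 0.0103]
eef_rot: [-0.07, 0.998, 0.001, 0.001]
ft_force: [-2.8, -1.6, 8.9]
gripper_width: 0.0004
grasp_force: 4.8
t: 9.55
eef_pos: [0.4995, 0.1456, 0.0103]
eef_rot: [-0.07, 0.998, 0.0, 0.001]
ft_force: [-2.0, -0.3, 10.4]
gripper_width: 0.0005
grasp_force: 4.8
t: 9.85
eef_pos: [0.4993, 0.1466, 0.0102]
eef_rot: [-0.069, 0.998, -0.0, 0.001]
ft_force: [-1.2, -2.6, 9.8]
gripper_width: 0.0003
grasp_force: 4.8
pad y [-0.6914  0.1196  0.1353] z [0.0361 0.0439 0.0545] red y [0.1597 0.1835 0.1898] dark y [0.0713 0.1125 0.1592]
```

The tool moved only 1 mm of the commanded 2 mm and Fy is building, so this looks like contact. I'll creep further to confirm.

```bash
python3 -m handwheel '[[[255,-0.0001,0.001,0,0,0,0],[255,-0.0001,0.001,0,0,0,0],[255,0,0,0,0,0,0]]]'
python3 -m handwheel '[[[255,-0.0001,0.001,0,0,0,0],[255,-0.0001,0.001,0,0,0,0],[255,0,0,0,0,0,0]]]'
python3 - <<'E'
from h import *
meas(snapshot("scene"))
E
```

```text
t: 10.2
eef_pos: [0.4993, 0.1466, 0.01]
eef_rot: [-0.069, 0.998, -0.001, 0.001]
ft_force: [-1.2, -6.3, 9.9]
gripper_width: 0.0007
grasp_force: 4.8
t: 10.5
eef_pos: [0.4994, 0.1482, 0.0101]
eef_rot: [-0.069, 0.998, -0.001, 0.001]
ft_force: [-1.2, -6.2, 9.6]
gripper_width: 0.0007
grasp_force: 4.8
pad y [-0.6877  0.1182  0.1352] z [0.0358 0.0436 0.0568] red y [0.1596 0.1831 0.1904] dark y [0.0724 0.1181 0.1591]
```

Fy levels off at 6 N as the tip slips and the slider stays put, so it is against the red stop. I'll lift straight up.

```bash
python3 -m handwheel '[[[255,0,0,0.002,0,0,0],[255,0,0,0.002,0,0,0],[255,0,0,0.002,0,0,0],[255,0,0,0.003,0,0,0],[255,0,0,0.005,0,0,0],[255,0,0,0.01,0,0,0],[255,0,0,0.02,0,0,0],[255,0,0,0.03,0,0,0],[255,0,0,0.03,0,0,0],[255,0,0,0.03,0,0,0],[255,0,0,0.03,0,0,0],[255,0,0,0,0,0,0],[255,0,0,0,0,0,0]]]'
python3 - <<'E'
from h import *
s=snapshot("scene");meas(s)
cv2.imwrite("pics/s3.png",cv2.resize(s["image"][165:300,170:350,::-1],(800,600),interpolation=cv2.INTER_CUBIC))
E
```

```text
t: 11.85
eef_pos: [0.498, 0.1517, 0.1736]
eef_rot: [-0.07, 0.998, 0.0, 0.001]
ft_force: [0.0, -0.5, -0.7]
gripper_width: 0.0007
grasp_force: 0.0
pad y [0.0866 0.1144 0.1374] z [0.0426 0.0494 0.0557] red y [0.1586 0.181  0.1903] dark y [0.0718 0.1049 0.1583]
```

View pics/s3.png

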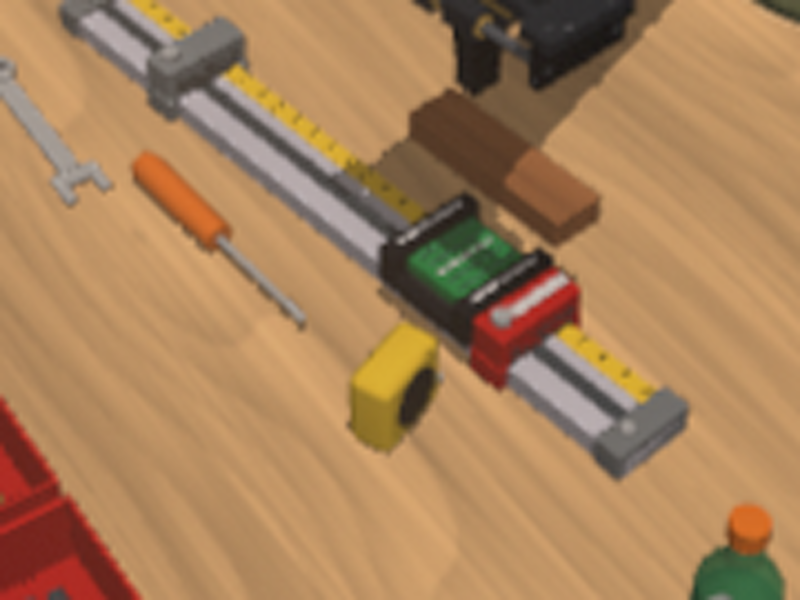

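The slider, at about (470,260), rests flush against the red stop at (525,320). The pad is up at z 0.049, the bystanders haven't moved, and the arm is clear.

```bash
python3 -c "
from workcell import job_done
print(job_done())"
```

```text
the job is handed in; nothing more can be done
None
```

The slider is locked against the red stop with the pad up, nothing else on the bench was moved, and the job was handed in at about 12 s; the hand-in returned no verdict.

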